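Feel the gap of the plate stand with the taper gauge

TASK

Check the gap between the two upright plates of the plate stand: draw the taper gauge up out of its holder by the handle, line its blade up with the gap and slide it straight down between the plates until it drags snugly against both of them. Do not force it: the sprung plate must not be wedged back more than about 3 mm, and the handle must not come down onto the plates. Finish while holding the gauge upright and still at that depth, without letting go, and leave the other things on the bench where they are.

Things in the scene. Friction and masses are not known exactly. Their poses are not given: they have to be found in the camera images.
- gauge_grip (a point): centre of the taper gauge's black handle, a block 14 mm thick (x), 46 mm wide (y), 50 mm high (z, up); grip it across the 14 mm. A symmetrical steel wedge blade hangs from it, 70 mm long, 26 mm wide (y); its thickness (x) grows evenly from 2.5 mm at the tip to 8.5 mm at the handle. At the start it stands upright in its holder, the handle's underside on the holder's top. About 90 g.
- gauge_tip (a point): middle of the blade's lower end, 95 mm below the handle's centre; axes as for the handle.
- gauge: the taper gauge (handle and blade); origin at the blade's tip, axes as for the handle. Either face of the blade may be to the front.
- holder: fixed white block 40 mm (x) by 64 mm (y) by 78 mm high with an upright slot in which the blade hangs with about 1 mm of play; origin at the centre of its underside. The blade must rise 70 mm to be clear of it.
- stand: grey base of the plate stand, fixed, 110 mm (x) by 130 mm (y); origin at the centre of its underside, x across the gap, y along the plates. The carriage with both plates floats on the base up to 5 mm either way along x on very soft springs (0.06 N/mm), so it centres itself on a blade that enters a little off-centre.
- set_edge (a point): middle of the gap's entry edge on the inner face of the front (-x of the stand) aluminium plate, 115 mm above the worktop; stand's axes. The gap is 3.6 to 5.1 mm, set differently each time, and equally wide and open for over 80 mm below. Above the edge both plates flare out at 40 degrees, up to 122 mm above the worktop, where the mouth is 15 mm wide or more. Plates 80 mm long along y.
- sprung_edge (a point): the same point on the rear plate, which is pressed towards the front one by a spring; axes are the stand's. The middle between the two edge points is the middle of the gap.
- set_plate: the front plate; it stays at its setting on the carriage.
- sprung_plate (a joint): how far the rear plate is pushed back from its rest, in m: 0 at rest, stop at 0.008; spring 4 N/mm. With the wedge in contact, each mm of push-back takes 11.7 mm of further depth, and the drag rises by about 4 to 7 N per mm.
- dropper_3: small loose dropper bottle, 30 mm across and 78 mm high, nearer the robot between stand and holder: leave alone.
- bench_timer: loose bench timer, 60x70x16 mm, lying on the left: leave alone.
- petri_1: loose round dish, 62 mm across, 13 mm high, behind the stand: leave alone.
- marker_pen: loose pen, 135 mm long, lying near the front edge at the right: leave alone.
- tape_roll: loose roll of tape lying flat, 100 mm across, 25 mm high, at the right: leave alone.
- kit_urea: loose carton, 58x100x75 mm, standing at the left: leave alone.
Things that resemble listed ones, but are neither listed nor needed, are in the scene too. There is more than one size of the gauge; the job needs the largest.

How it is judged:
By the outcome, as a careful person would: the job done as asked, in the order asked, and still so for the second after the job is handed in, while the arm keeps its last pose, push and grip.
It also fails if it takes over 45 s, if anything falls off the work surface, if the arm or the gripper's body presses on something with over 40 N, if the wrist force passes 120 N, or if a joint passes its speed limit or range.

ROBOT

A 6-joint arm with a two-finger parallel gripper is mounted at the origin on a cart in front of the work surface, level with it; the furniture and walls round the work are solid. World frame = base frame: x ahead of the robot, y to its left, z up, the work surface at z = 0. Lengths are in m, angles in rad, forces in N, time in s.
With the tool pointing down it reaches from about 0.25 to 0.775 m from the base axis. Payload 4 kg.
Tool frame: the origin (TCP) lies between the finger pads; the fingertips stand 11 mm ahead of it and the grasp point (between the pads) lies 8 mm behind it; z points along the fingers, y is the direction in which the jaws open and shut (so a half turn about z gives the same grasp; the last joint's range is limited). The gripper opens to 94 mm and grips with 3 to 60 N. Pads are 16 mm wide; open, the fingers measure 119 mm over their backs; the gripper's body (75 mm by 177 mm) begins 78 mm behind the grasp point.
Start: joints at [-1.435, 0.087, 1.371, -0, 1.684, -0.103], TCP at [0.13, -0.534, 0.217] pointing down, gripper open.
Joint ranges: [-3.1, 3.1], [-0.76, 2.03], [0.27, 2.55], [-1.08, 4.22], [0.17, 2.65], [-2.57, 2.57]. Speed limits (rad/s): [2.79, 2.79, 3.14, 3.14, 3.14, 3.14].

INTERFACE

Orientations are given as [roll, pitch, yaw] about the fixed x, y, z axes, in that order (R = Rz(yaw) Ry(pitch) Rx(roll)).
In Python, from bench import get_obs, cams, ticket gives the robot as it stands. The module is installed in compiled form; this text tells all that it offers.
- The arm moves only by the shell command python3 -m crank 'ROWS'. ROWS is JSON, a list of rows, each an object of numbers: "tx", "ty", "tz": the shift along the tool's x, y, z in cm; "twist": the turn about the tool's z in degrees; "grip": the opening, from 0 (shut) to 1 (fully open). In form: [{"tx": .., "ty": .., "tz": .., "twist": .., "grip": ..}, ...]. A call has 1 to 12 rows; each row shifts and turns the commanded pose from where the row before left it, along the tool's axes as they then stand; what a row does not reach is not made up. A row lasts 1/8 s, in which the tool goes at most 62.5 mm and 10.7 degrees, less where a joint would pass 70% of its speed; a pose out of reach is approached as far as the arm can. A call is refused whole if a number of a shift passes 6.25 or a number of a turn 10.7, either way. A call with a gripper value outside its range is refused whole. The fingers move at their own pace and stop on an object; the grip force is fixed at half the most. Time passes only in rows, so rows that do not move let the fingers close. It gives the time, the measured TCP pose, the force and the opening at its end, in the units of the state.
- get_obs(): the state, without advancing time (a new reading comes with each control period).
- cams.snapshot(name): name is "scene" or "top"; returns a dict with "frame" (480x640x3 uint8, red, green, blue), "intrinsics" (3x3 intrinsics, pixels), "dist" ([k1, k2, p1, p2, k3] as OpenCV has them; the pictures are not rectified), "R" (3x3) and "t" (3): a world point X has camera coordinates R X + t. Camera axes: x right, y down, z forward; pixel columns grow to the right and rows downward; lengths in m; the calibration is good to about 2 mm. A picture is of the moment at which its call begins. There is no depth.
- ticket.close_job(): hands the job in, once; it reports no verdict.
Trained networks look in a picture, given as the dict that the camera call returned (one of the last four; its "shot" number tells which), for a name from the list of things; names that differ only in an ending like _2 or _b are one class to them, and where a whole thing is asked for, a point or a joint stands for the part that bears it (a point fixed in the world has none). Each returns a list of dicts, best first, with "conf" (0 to 1); they miss things now and then, are a little off and sometimes report something else, mostly with a low value. They report only what shows in the picture. A call takes as long as a camera call. They do not tell look-alikes from the thing itself.
- cams.outline_of(picture, query): "region" (480x640 bool, what is visible of it) and "centre" ([column, row] in pixels, amid what is visible of it).
The state is a dict: "time": time; "joint_positions": joint angles; "qvel": joint speeds; "joint_torque": joint torques, N m; "tool_pos": TCP position; "ee_rot": TCP orientation; "wrist_force": force on the tool from outside, world axes, zero at the start; "wrist_torque": the same for the moment, N m; "width": finger opening in m.
Only numpy, scipy, OpenCV 4.12 (cv2) and the standard library are available. Lean on these libraries where they do the work, as an engineer would, in place of code of your own. Each camera call takes 0.05 s, during which the arm holds its last target.

## Working session

There is one attempt and no reset: what is moved stays moved. The work goes in short steps, Python scripts to look and compute and a shell command to move; the robot and the scene stay as the last step left them, time stands still between calls to the robot, and variables do not carry over. Pictures are saved under pics/ and viewed, and the job is handed in when it is done.

```bash
mkdir -p pics; python3 - <<'E'
from bench import get_obs,cams
import cv2,numpy as np,pickle
print(get_obs())
for n in("scene","top"):
    p=cams.snapshot(n); cv2.imwrite(f"pics/{n}0.png",p["frame"][:,:,::-1]); pickle.dump(p,open(f"{n}0.pkl","wb"))
    print(n,p["intrinsics"],p["dist"],p["R"],p["t"])
    for q in("gauge","holder","stand","set_plate","sprung_plate","gauge_grip","set_edge","sprung_edge"):
        try:
            for d in cams.outline_of(p,q): print(q,round(d["conf"],2),np.round(d["centre"],1),d["region"].sum())
        except Exception as e: print(q,e)
E
```

```text
{'time': 0.0, 'joint_positions': array([-1.43507504e+00,  8.79679561e-02,  1.37222118e+00, -3.72549328e-05,
        1.68360232e+00, -1.03109599e-01]), 'qvel': array([-0.00152136, -0.00143734,  0.00054814,  0.00190976, -0.00111619,
        0.00013954]), 'joint_torque': array([ 7.73013599e-04, -3.40187895e+01, -3.02423000e+01,  7.19233369e-02,
        3.30881635e-02, -1.77023749e-04]), 'tool_pos': array([ 0.13001951, -0.53387846,  0.21531386]), 'ee_rot': array([-3.13940172e+00, -1.89485352e-04,  2.38826525e-01]), 'wrist_force': array([0.4055203 , 0.47171222, 0.07960612]), 'wrist_torque': array([ 0.05548587,  0.06449572, -0.0204967 ]), 'width': 0.09395948083890937}
scene [[574.8001887    0.         313.93082729]
 [  0.         574.8001887  238.17622645]
 [  0.           0.           1.        ]] [-0.11283788  0.          0.          0.          0.        ] [[ 0.45346891 -0.8911171   0.0166212 ]
 [-0.43154162 -0.23584229 -0.87071824]
 [ 0.77983189  0.38767091 -0.49150126]] [-0.25414582  0.33509904  1.08141373]
gauge 0.69 [414.7 280.1] 364
gauge 0.69 [375.7 282.8] 361
gauge 0.61 [345.2 27
[... 392 characters left out ...]
8. ] 398
sprung_edge 0.58 [273.2 221.5] 100
top [[434.78922457   0.         321.34718462]
 [  0.         434.78922457 235.03181507]
 [  0.           0.           1.        ]] [-0.03404367  0.          0.          0.          0.        ] [[-0.02461608 -0.9996325   0.01135417]
 [-0.99946799  0.02436578 -0.02168043]
 [ 0.02139581 -0.01188181 -0.99970048]] [0.00920212 0.53073156 1.09603068]
gauge 0.64 [256.7 220.4] 158
gauge 0.5 [397.6 240.3] 83
gauge 0.45 [440.2 243.5] 148
holder 0.8 [430.1 241.3] 384
stand 0.62 [263.6 224.8] 2310
set_plate 0.6 [256.1 229.5] 167
sprung_plate 0.5 [259.6 220.9] 186
gauge_grip 0.62 [439.6 239.2] 164
set_edge 0.5 [257.9 229.9] 117
sprung_edge 0.73 [258.6 223.7] 157
```

```bash
python3 - <<'E'
import cv2
a=cv2.imread("pics/scene0.png")[170:370,200:480]; cv2.imwrite("pics/s_c.png",cv2.resize(a,(784,560),interpolation=cv2.INTER_CUBIC))
a=cv2.imread("pics/top0.png")[160:310,220:480]; cv2.imwrite("pics/t_c.png",cv2.resize(a,(780,450),interpolation=cv2.INTER_CUBIC))
E
```

```text
(no output)
```

View pics/scene0.png

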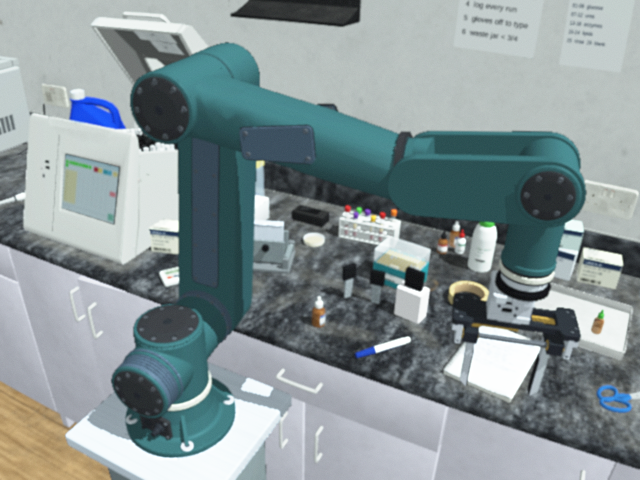

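View pics/top0.png

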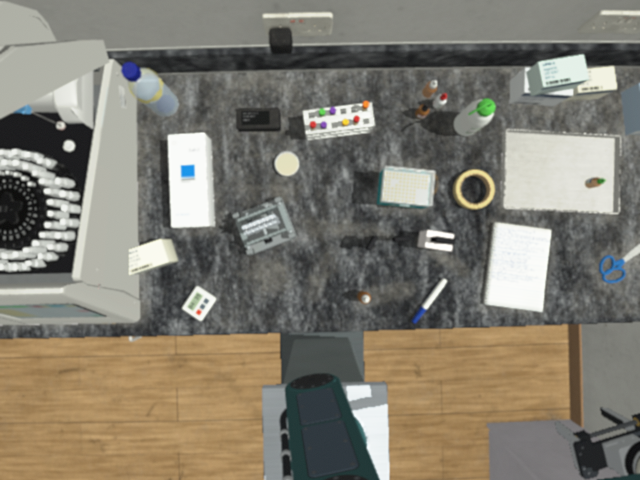

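```bash
sleep 1
```

```text
(no output)
```

View pics/s_c.png

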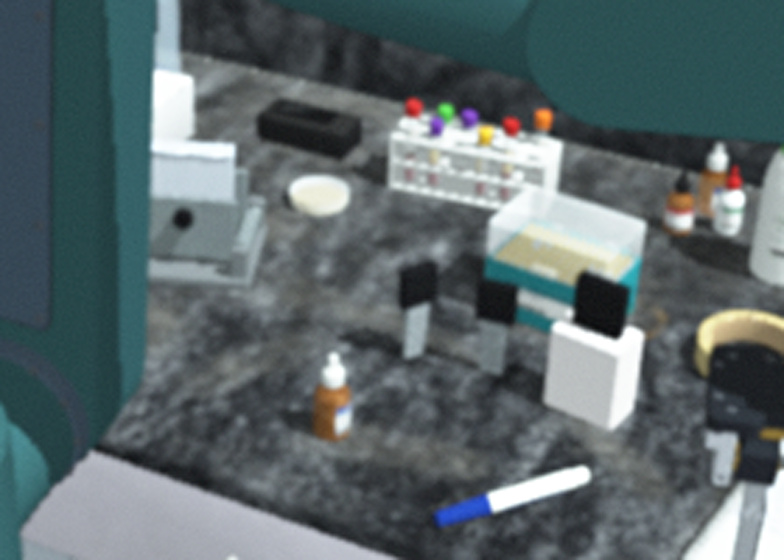

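View pics/t_c.png

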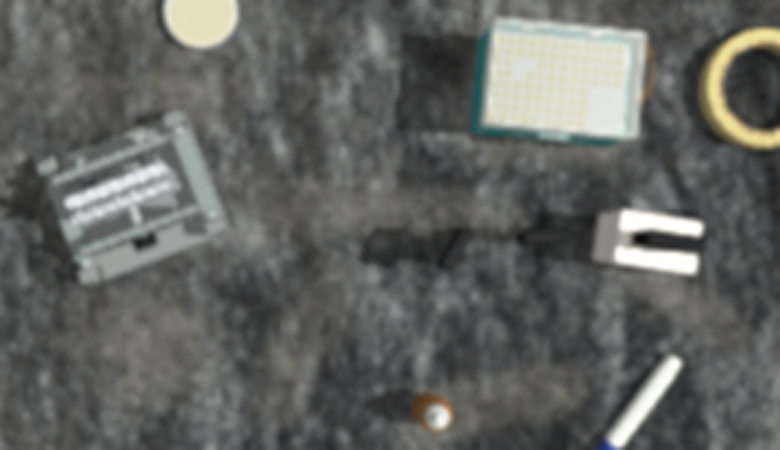

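```bash
cat > h.py <<'E'
import cv2,numpy as np,pickle
def up(p,uv,z):
    """pixels -> world points on plane z"""
    uv=np.asarray(uv,float).reshape(-1,1,2)
    n=cv2.undistortPoints(uv,p["intrinsics"],np.array(p["dist"]))[:,0]
    R=np.array(p["R"]);t=np.array(p["t"]);C=-R.T@t
    d=np.c_[n,np.ones(len(n))]@R
    return C+d*((z-C[2])/d[:,2])[:,None]
def pr(p,X):
    R=np.array(p["R"]);t=np.array(p["t"])
    return cv2.projectPoints(np.asarray(X,float).reshape(-1,1,3),cv2.Rodrigues(R)[0],t,p["intrinsics"],np.array(p["dist"]))[0][:,0]
def crop(p,x0,y0,w,h,s,out):
    a=cv2.resize(p["frame"][y0:y0+h,x0:x0+w,::-1],(w*s,h*s),interpolation=cv2.INTER_NEAREST)
    for i in range(0,w,10): cv2.putText(a,str(x0+i),(i*s,10),0,.35,(0,0,255),1); cv2.line(a,(i*s,0),(i*s,h*s),(0,255,255) ,1) if i%10==0 else 0
    for i in range(0,h,10): cv2.putText(a,str(y0+i),(0,i*s+10),0,.35,(0,0,255),1); cv2.line(a,(0,i*s),(w*s,i*s),(0,255,255),1)
    cv2.imwrite(out,a)
E
python3 - <<'E'
from h import *
t=pickle.load(open("top0.pkl","rb")); s=pickle.load(open("scene0.pkl","rb"))
crop(t,225,190,80,70,8,"pics/t_st.png"); crop(t,410,220,60,40,12,"pics/t_h.png"); crop(s,330,255,110,70,7,"pics/s_h.png")
crop(s,240,200,70,80,7,"pics/s_st.png")
E
sleep 2
```

```text
(no output)
```

View pics/t_st.png

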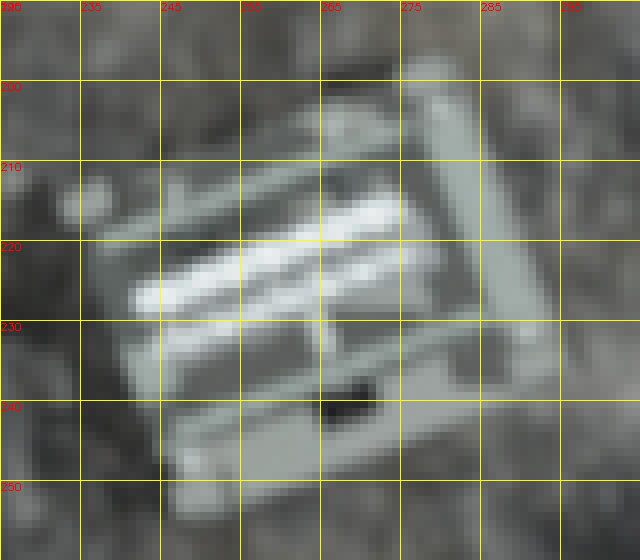

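View pics/t_h.png

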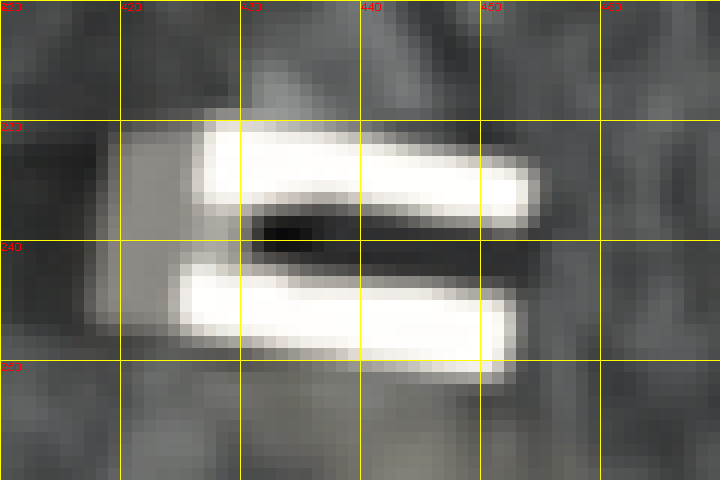

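View pics/s_h.png

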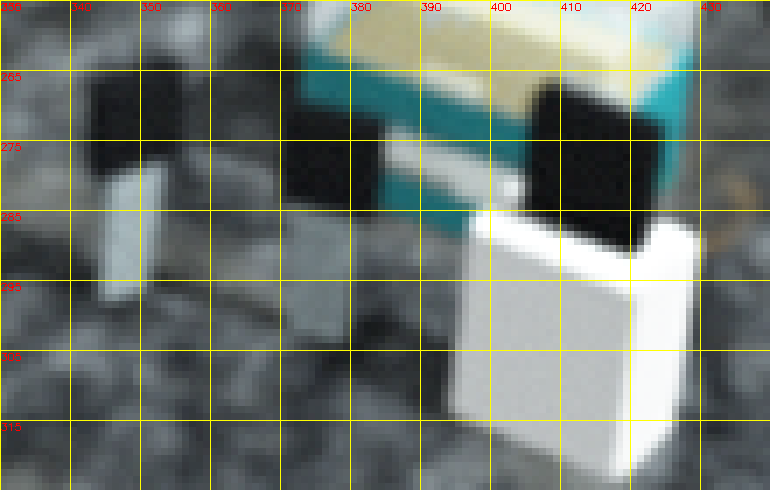

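View pics/s_st.png

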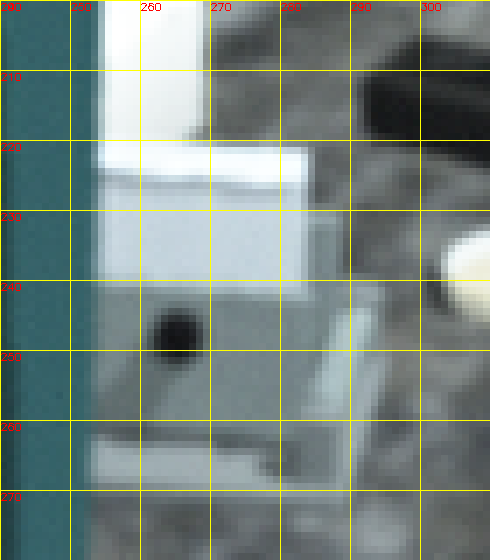

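```bash
python3 - <<'E'
from h import *
t=pickle.load(open("top0.pkl","rb")); s=pickle.load(open("scene0.pkl","rb"))
print("camC",-t["R"].T@t["t"],-s["R"].T@s["t"])
h=up(t,[(426.3,230),(454.3,233),(453,251.6),(424.7,247)],.078); print(np.round(h,4),h.mean(0))
for a,b in((0,1),(3,2),(0,3),(1,2)):
    d=h[b]-h[a];print(np.linalg.norm(d),np.degrees(np.arctan2(d[1],d[0])))
b=up(s,[(394.5,314.5),(418,323.5),(427.5,315)],0);print("holder bottom",b)
b=up(s,[(396,286.5),(420.5,296),(429.5,287)],.078);print("holder top",b)
# handle top in scene z=.128: front-left, front-right
print("handle top",up(s,[(405,267),(424,273)],.128),"bottom",up(s,[(403.5,284.5),(421,292)],.078))
# base rectangle corners of stand in top
print("plates ends rear/front", up(t,[(241,227.5),(275.5,215),(243.5,233.5),(277.5,222)],.122))
# profile in top: rectified map of plane z=.118
g=t["frame"].astype(float).mean(2)
c=up(t,[(259.5,224)],.118)[0];print(c)
for ang in (15,16,17,18,19,20,21,22):
    a=np.radians(ang); ux=np.array([np.cos(a),np.sin(a),0]);uy=np.array([-np.sin(a),np.cos(a),0])
    best=[]
    xs=np.arange(-.03,.03,.0015)
    prof=[]
    for x in xs:
        P=np.array([c+ux*x+uy*y for y in np.linspace(-.03,.03,25)]); q=pr(t,P).astype(np.float32)
        prof.append(cv2.remap(g.astype(np.float32),q[:,0].reshape(1,-1),q[:,1].reshape(1,-1),cv2.INTER_LINEAR).mean())
    prof=np.array(prof);print(ang,round(prof.std(),2)); 
    if ang in(17,19): print(np.c_[xs*1000,prof].round(1).tolist())
E
```

```text
camC [0.50722527 0.00928988 1.10710439] [-0.58346451 -0.56667581  0.82751727]
[[ 0.5351 -0.2529  0.078 ]
 [ 0.5264 -0.3199  0.078 ]
 [ 0.4822 -0.3154  0.078 ]
 [ 0.4948 -0.2479  0.078 ]] [ 0.50961818 -0.28403203  0.078     ]
0.06757566305833225 -97.45435746939741
0.0687145285729708 -100.61420179774971
0.0406361700048542 172.8882121571532
0.044441468685008347 174.19268915937258
holder bottom [[ 0.49130622 -0.25115347  0.        ]
 [ 0.48413368 -0.31236786  0.        ]
 [ 0.52652405 -0.32235226  0.        ]]
holder top [[ 0.49359223 -0.2467095   0.078     ]
 [ 0.48364806 -0.30952961  0.078     ]
 [ 0.52867547 -0.31699575  0.078     ]]
handle top [[ 0.50679301 -0.25914089  0.128     ]
 [ 0.50309966 -0.3057771   0.128     ]] bottom [[ 0.50980416 -0.259469    0.078     ]
 [ 0.49956861 -0.30559941  0.078     ]]
plates ends rear/front [[0.54980403 0.17911708 0.122     ]
 [0.57625006 0.10037281 0.122     ]
 [0.53607362 0.17373467 0.122     ]
 [0.56026007 0.09619409 0.122     ]]
[0.5569166  0.13757227 0.118     ]
15 38.88
16 39.73
17 40.47
[[-30.0, 147.0], [-28.5, 134.4], [-27.0, 119.5], [-25
[... 499 characters left out ...]
30.1], [25.5, 145.3], [27.0, 151.5], [28.5, 146.6]]
18 40.99
19 41.33
[[-30.0, 148.7], [-28.5, 135.5], [-27.0, 119.7], [-25.5, 108.9], [-24.0, 105.5], [-22.5, 106.7], [-21.0, 109.3], [-19.5, 113.0], [-18.0, 118.4], [-16.5, 126.4], [-15.0, 136.1], [-13.5, 147.2], [-12.0, 163.2], [-10.5, 183.3], [-9.0, 202.1], [-7.5, 210.1], [-6.0, 205.0], [-4.5, 190.1], [-3.0, 171.8], [-1.5, 157.4], [0.0, 157.7], [1.5, 175.2], [3.0, 201.1], [4.5, 220.1], [6.0, 228.1], [7.5, 227.2], [9.0, 215.0], [10.5, 188.5], [12.0, 153.4], [13.5, 121.2], [15.0, 101.9], [16.5, 93.9], [18.0, 90.9], [19.5, 90.8], [21.0, 96.6], [22.5, 110.8], [24.0, 130.8], [25.5, 147.2], [27.0, 153.2], [28.5, 147.4]]
20 41.42
21 41.31
22 40.96
```

```bash
python3 - <<'E'
from h import *
from scipy.optimize import least_squares
t=pickle.load(open("top0.pkl","rb")); s=pickle.load(open("scene0.pkl","rb"))
def W(v,P):
    c,sn=np.cos(v[2]),np.sin(v[2]); P=np.array(P,float)
    return np.c_[v[0]+c*P[:,0]-sn*P[:,1],v[1]+sn*P[:,0]+c*P[:,1],P[:,2]]
H=[(.02,.032,.078),(.02,-.032,.078),(-.02,-.032,.078),(-.02,.032,.078)]
tu=np.array([(426.3,230),(454.3,233),(453,251.6),(424.7,247)])
S=[(-.02,.032,0),(-.02,-.032,0),(.02,-.032,0),(-.02,.032,.078),(-.02,-.032,.078),(.02,-.032,.078),(-.007,.023,.128),(-.007,-.023,.128)]
su=np.array([(394.5,314.5),(418,323.5),(427.5,315),(396,286.5),(420.5,296),(429.5,287),(405,267),(424,273)])
for m in("both","top","scene"):
    f=lambda v:np.r_[(pr(t,W(v,H))-tu).ravel()*(m!="scene"),(pr(s,W(v,S))-su).ravel()*(m!="top")]
    r=least_squares(f,[.51,-.284,-.14]);print(m,r.x[:2],np.degrees(r.x[2]),np.abs(r.fun).max())
b=up(t,[(278,198),(294,235.5),(248,254),(231.5,215)],.01);print(b,b.mean(0))
for i,j in((1,0),(2,3),(1,2),(0,3)):
    d=b[j]-b[i];print(np.linalg.norm(d),np.degrees(np.arctan2(d[1],d[0])))
# scene check of plate front: top edge ends visible right end
print(up(s,[(283.5,221.5),(283.5,226.5)],.122), pr(s,[[.5563,.1374,.115]]))
import math
p=np.array([.13,-.534]);
for a in(np.radians(13.68),):
    d=np.array([.5095,-.2845])-p; print("tx",d@[math.cos(a),math.sin(a)],"ty",d@[math.sin(a),-math.cos(a)])
E
```

```text
both [ 0.50971447 -0.28373287] -8.5065292185881 1.8259084261677572
top [ 0.50961692 -0.28402203] -8.333592098877487 1.24620970758275
scene [ 0.50994535 -0.2835806 ] -8.671533952518322 1.8529924824758268
[[0.62696171 0.10347365 0.01      ]
 [0.53120616 0.0652477  0.01      ]
 [0.4874235  0.18217918 0.01      ]
 [0.58680133 0.22177337 0.01      ]] [0.55809818 0.14316847 0.01      ]
0.10310357940058211 21.762057161783662
0.10697501202586357 21.723360841174724
0.1248594963351955 110.52741241716957
0.12493070082470414 108.75131909175848
[[0.57702728 0.10048196 0.122     ]
 [0.55292047 0.08677717 0.122     ]] [[267.43287804 223.92973376]]
tx 0.42774074239853804 ty -0.1526707479917077
```

```bash
python3 -m crank '[{"tx":4.28,"ty":-1.53,"twist":-6.8,"grip":1},{"twist":0}]'; python3 -m crank '[{"tz":0}]'
```

```text
invalid input at $[0]: expected keys tx, ty, tz, twist, grip
invalid input at $[0]: expected keys tx, ty, tz, twist, grip
```

```bash
python3 -m crank '[{"tx":4.28,"ty":-1.53,"tz":0,"twist":0,"grip":1},{"tx":4.28,"ty":-1.53,"tz":0,"twist":0,"grip":1},{"tx":4.28,"ty":-1.53,"tz":0,"twist":0,"grip":0.6},{"tx":4.28,"ty":-1.53,"tz":0,"twist":0,"grip":0.6},{"tx":4.28,"ty":-1.53,"tz":0,"twist":0,"grip":0.6},{"tx":4.28,"ty":-1.53,"tz":0,"twist":0,"grip":0.6},{"tx":4.28,"ty":-1.53,"tz":0,"twist":0,"grip":0.6},{"tx":4.28,"ty":-1.53,"tz":0,"twist":0,"grip":0.6},{"tx":4.28,"ty":-1.53,"tz":0,"twist":0,"grip":0.6},{"tx":4.28,"ty":-1.53,"tz":0,"twist":0,"grip":0.6}]'
```

```text
time: 2.15
tool_pos: [0.5109, -0.2836, 0.2166]
ee_rot: [3.141, -0.0, 0.239]
wrist_force: [0.6, 0.3, 0.3]
width: 0.0561
```

```bash
python3 -m crank '[{"tx":0,"ty":0,"tz":0,"twist":-9.7,"grip":0.6},{"tx":0,"ty":0,"tz":0,"twist":-9.7,"grip":0.6},{"tx":0,"ty":0,"tz":0,"twist":-9.7,"grip":0.6},{"tx":0,"ty":0,"tz":0,"twist":-9.7,"grip":0.6},{"tx":0,"ty":0,"tz":0,"twist":-9.7,"grip":0.6},{"tx":0,"ty":0,"tz":0,"twist":-9.7,"grip":0.6},{"tx":0,"ty":0,"tz":0,"twist":-9.7,"grip":0.6},{"tx":0,"ty":0,"tz":0,"twist":0,"grip":0.6},{"tx":0,"ty":0,"tz":0,"twist":0,"grip":0.6}]'
```

```text
time: 3.28
tool_pos: [0.5097, -0.2845, 0.2165]
ee_rot: [-3.142, 0.0, 1.421]
wrist_force: [0.3, 0.0, 0.7]
width: 0.0566
```

```bash
python3 -m crank '[{"tx":0,"ty":0,"tz":2.2,"twist":0,"grip":0.6},{"tx":0,"ty":0,"tz":2.2,"twist":0,"grip":0.6},{"tx":0,"ty":0,"tz":2.2,"twist":0,"grip":0.6},{"tx":0,"ty":0,"tz":0,"twist":0,"grip":0.6}]'
python3 - <<'E'
from h import *
from bench import cams
for n,a in(("scene",(340,210,130,120,5)),("top",(370,190,130,100,6))):
    p=cams.snapshot(n); crop(p,*a,f"pics/{n}1.png")
E
```

```text
time: 3.78
tool_pos: [0.5086, -0.2837, 0.1482]
ee_rot: [-3.137, -0.002, 1.423]
wrist_force: [0.1, -0.3, 0.5]
width: 0.0564
```

```bash
sleep 1
```

```text
(no output)
```

View pics/scene1.png

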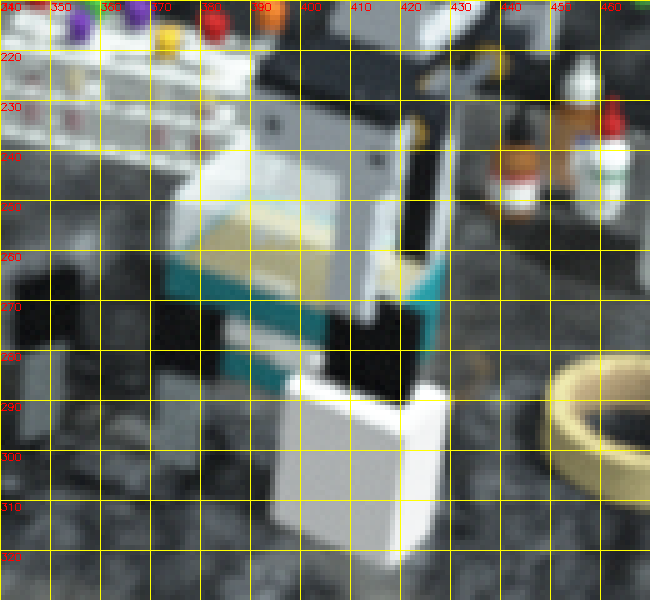

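View pics/top1.png

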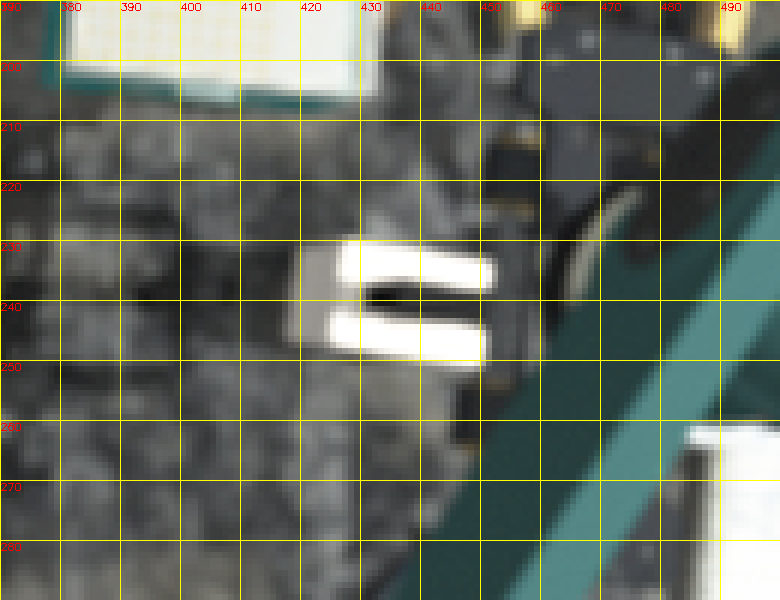

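Scene view: the fingers (tips near 412,270 and 425,262) straddle the handle (415,280) above the holder. The top view shows them centred on the slot line. Going down and gripping.

```bash
python3 -m crank '[{"tx":0,"ty":0.1,"tz":1.7,"twist":0,"grip":0.6},{"tx":0,"ty":0,"tz":1.7,"twist":0,"grip":0.6},{"tx":0,"ty":0,"tz":1.7,"twist":0,"grip":0.6},{"tx":0,"ty":0,"tz":0,"twist":0,"grip":0.6},{"tx":0,"ty":0,"tz":0,"twist":0,"grip":0.6}]'
```

```text
time: 4.5
tool_pos: [0.5109, -0.2847, 0.0995]
ee_rot: [3.141, 0.0, 1.424]
wrist_force: [1.6, 0.5, -0.1]
width: 0.0563
```

```bash
python3 -m crank '[{"tx":0,"ty":0,"tz":0,"twist":0,"grip":0},{"tx":0,"ty":0,"tz":0,"twist":0,"grip":0},{"tx":0,"ty":0,"tz":0,"twist":0,"grip":0},{"tx":0,"ty":0,"tz":0,"twist":0,"grip":0},{"tx":0,"ty":0,"tz":0,"twist":0,"grip":0},{"tx":0,"ty":0,"tz":0,"twist":0,"grip":0},{"tx":0,"ty":0,"tz":0,"twist":0,"grip":0}]'
```

```text
time: 5.38
tool_pos: [0.5109, -0.2847, 0.0996]
ee_rot: [3.141, 0.0, 1.424]
wrist_force: [0.4, 1.4, 0.6]
width: 0.0139
```

```bash
python3 -m crank '[{"tx":0,"ty":0,"tz":-0.7,"twist":0,"grip":0},{"tx":0,"ty":0,"tz":-1,"twist":0,"grip":0},{"tx":0,"ty":0,"tz":-1.5,"twist":0,"grip":0},{"tx":0,"ty":0,"tz":-1.5,"twist":0,"grip":0},{"tx":0,"ty":0,"tz":-1.5,"twist":0,"grip":0},{"tx":0,"ty":0,"tz":-1.5,"twist":0,"grip":0},{"tx":0,"ty":0,"tz":-2,"twist":0,"grip":0},{"tx":0,"ty":0,"tz":-2,"twist":0,"grip":0},{"tx":0,"ty":0,"tz":-2.5,"twist":0,"grip":0},{"tx":0,"ty":0,"tz":0,"twist":0,"grip":0},{"tx":0,"ty":0,"tz":0,"twist":0,"grip":0}]'
python3 - <<'E'
from h import *
from bench import cams,get_obs
o=get_obs();print(o["tool_pos"],o["wrist_force"],o["width"])
p=cams.snapshot("scene"); crop(p,340,190,130,140,4,"pics/scene2.png")
x,y,z=o["tool_pos"]; print(pr(p,[[x,y,z-.0916],[x,y,z-.0216],[x,y,z+.0034]]))
E
```

```text
time: 6.75
tool_pos: [0.5105, -0.2845, 0.2407]
ee_rot: [-3.141, -0.0, 1.424]
wrist_force: [-0.9, 0.4, -1.7]
width: 0.0136
[ 0.51048313 -0.2844807   0.24073511] [-0.93137875  0.41390082 -1.67001888] 0.013585274819949568
[[417.02465078 261.17072606]
 [420.35751979 234.13319166]
 [421.57819221 224.11872467]]
```

```bash
sleep 1
```

```text
(no output)
```

View pics/scene2.png

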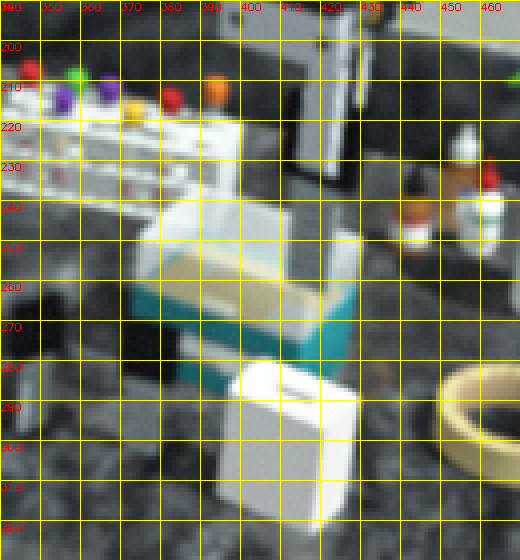

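```bash
python3 -m crank '[{"tx":2,"ty":-0.16,"tz":0,"twist":0,"grip":0},{"tx":4,"ty":-0.16,"tz":0,"twist":0,"grip":0},{"tx":5,"ty":-0.16,"tz":0,"twist":0,"grip":0},{"tx":5,"ty":-0.16,"tz":0,"twist":0,"grip":0},{"tx":5,"ty":-0.16,"tz":0,"twist":0,"grip":0},{"tx":5,"ty":-0.16,"tz":0,"twist":0,"grip":0},{"tx":5,"ty":-0.16,"tz":0,"twist":0,"grip":0},{"tx":5,"ty":-0.16,"tz":0,"twist":0,"grip":0},{"tx":4,"ty":-0.16,"tz":0,"twist":0,"grip":0},{"tx":2.4,"ty":-0.16,"tz":0,"twist":0,"grip":0}]'
python3 -m crank '[{"tx":0,"ty":0,"tz":0,"twist":-7.2,"grip":0},{"tx":0,"ty":0,"tz":0,"twist":-7.2,"grip":0},{"tx":0,"ty":0,"tz":0,"twist":-7.2,"grip":0},{"tx":0,"ty":0,"tz":0,"twist":-7,"grip":0},{"tx":0,"ty":0,"tz":0,"twist":0,"grip":0},{"tx":0,"ty":0,"tz":0,"twist":0,"grip":0}]'
python3 - <<'E'
from h import *
from bench import cams,get_obs
o=get_obs();print(o["tool_pos"],o["wrist_force"],o["width"])
for n,a in(("scene",(230,170,100,110,5)),("top",(215,180,100,90,6))):
    p=cams.snapshot(n); crop(p,*a,f"pics/{n}3.png"); pickle.dump(p,open(f"{n}3.pkl","wb"))
    x,y,z=o["tool_pos"]; print(pr(p,[[x,y,z-.0916],[x,y,z-.0216],[x,y,z+.0034],[.5563,.1374,.115]]))
E
```

```text
time: 8.05
tool_pos: [0.5557, 0.1404, 0.2405]
ee_rot: [-3.139, -0.0, 1.427]
wrist_force: [0.4, -0.6, -1.5]
width: 0.014
time: 8.8
tool_pos: [0.5564, 0.1377, 0.2411]
ee_rot: [-3.141, -0.0, 1.922]
wrist_force: [0.7, -0.5, -0.7]
width: 0.0134
[0.55642994 0.13766442 0.24107147] [ 0.67273426 -0.5116936  -0.68311658] 0.013353059476305912
[[267.07267094 212.2002411 ]
 [266.45802024 187.66327254]
 [266.23662783 178.63206188]
 [267.43287804 223.92973376]]
[[257.59445871 223.54972039]
 [252.96156298 221.90185688]
 [251.1251127  221.24862708]
 [259.7531835  224.3299399 ]]
```

```bash
sleep 1
```

```text
(no output)
```

View pics/scene3.png

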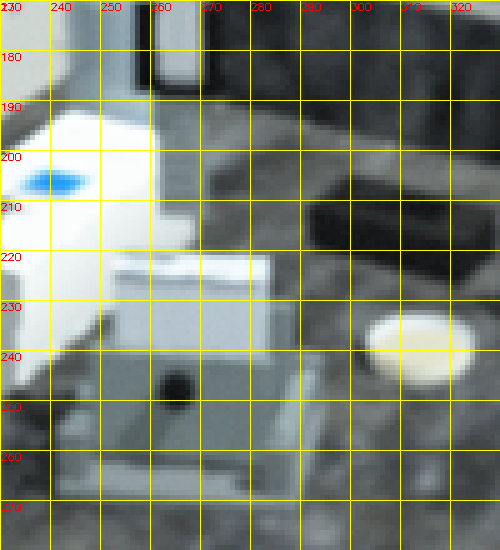

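View pics/top3.png

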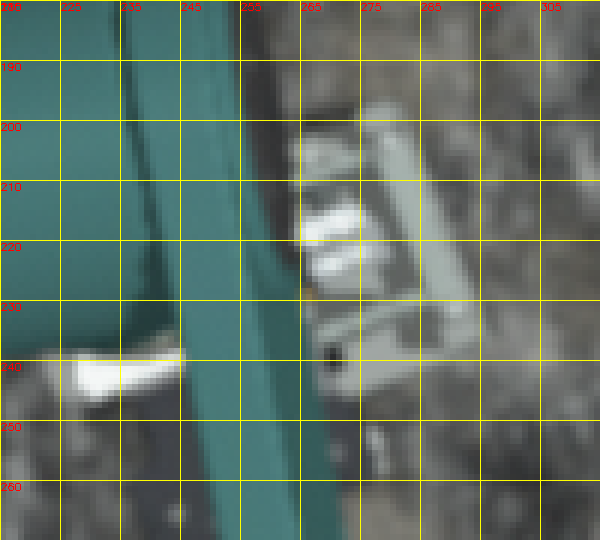

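```bash
python3 - <<'E'
from h import *
s=pickle.load(open("scene3.pkl","rb"))
a=np.radians(20.2);ux=np.array([np.cos(a),np.sin(a),0]);uy=np.array([-np.sin(a),np.cos(a),0])
c=np.array([.5563,.1374,0])
for x in(-.012,-.008,0,.008,.012): print(x,pr(s,[c+ux*x+uy*y+[0,0,.122] for y in(-.04,0,.04)]).round(1).tolist())
g=s["frame"].astype(int).sum(2)//3
for u in(257,262,268,274,280): print(u,g[216:246,u].tolist())
E
```

```text
-0.012 [[281.6, 224.8], [266.5, 223.7], [251.5, 222.6]]
-0.008 [[281.9, 224.1], [266.8, 223.0], [251.8, 221.9]]
0 [[282.4, 222.6], [267.4, 221.6], [252.4, 220.5]]
0.008 [[282.9, 221.2], [267.9, 220.2], [253.1, 219.1]]
0.012 [[283.2, 220.5], [268.2, 219.5], [253.4, 218.4]]
257 [235, 234, 231, 219, 198, 204, 230, 232, 196, 162, 169, 184, 194, 197, 195, 195, 195, 194, 197, 195, 197, 194, 191, 181, 157, 130, 116, 119, 118, 117]
262 [228, 227, 224, 214, 196, 186, 216, 240, 233, 190, 168, 181, 192, 194, 193, 193, 194, 195, 192, 192, 194, 194, 194, 190, 172, 134, 118, 116, 105, 85]
268 [189, 181, 151, 134, 182, 235, 247, 248, 236, 190, 165, 182, 193, 196, 197, 195, 197, 194, 193, 196, 195, 194, 193, 186, 176, 153, 128, 112, 107, 88]
274 [88, 84, 83, 89, 133, 213, 245, 247, 243, 227, 184, 167, 184, 192, 194, 195, 194, 193, 196, 194, 192, 194, 192, 192, 181, 160, 129, 113, 113, 116]
280 [100, 106, 109, 112, 131, 193, 241, 247, 246, 236, 192, 173, 186, 193, 194, 196, 194, 194, 195, 195, 195, 195, 194, 193, 188, 172, 152, 124, 115, 117]
```

```bash
python3 - <<'E'
from h import *
t=pickle.load(open("top0.pkl","rb"))
g=t["frame"].astype(np.float32).mean(2)
a=np.radians(20.2);ux=np.array([np.cos(a),np.sin(a),0]);uy=np.array([-np.sin(a),np.cos(a),0])
c=np.array([.5563,.1374,0.122])
xs=np.arange(-.02,.02,.0005);ys=np.arange(-.034,.035,.004)
res=[]
for y in ys:
    q=pr(t,[c+ux*x+uy*y for x in xs]).astype(np.float32)
    v=cv2.remap(g,q[:,:1],q[:,1:],cv2.INTER_CUBIC)[:,0]
    m=(xs>-.004)&(xs<.004); i=np.where(m)[0][v[m].argmin()]
    th=165
    l=np.where((xs<-.003)&(v>th))[0]; r=np.where((xs>.003)&(v>th))[0]
    res.append([y*1e3,xs[i]*1e3,xs[l[0]]*1e3 if len(l) else np.nan,xs[r[-1]]*1e3 if len(r) else np.nan])
res=np.array(res);print(res.round(1))
for k in(1,2,3):
    m=~np.isnan(res[:,k]);f=np.polyfit(res[m,0],res[m,k],1);print(k,"slope deg",np.degrees(np.arctan(f[0])),"at0",f[1])
E
```

```text
[[-34.   -1.  -11.5  11.5]
 [-30.   -0.5 -11.   11.5]
 [-26.   -0.5 -12.   11.5]
 [-22.   -1.  -11.5  12. ]
 [-18.   -1.  -11.   13. ]
 [-14.   -0.5 -11.5  12. ]
 [-10.    0.5 -11.5  11.5]
 [ -6.   -0.5 -20.   11. ]
 [ -2.   -0.5 -11.5  11.5]
 [  2.    0.5 -10.5  12. ]
 [  6.   -0.5 -11.   11.5]
 [ 10.   -0.5 -10.5  11.5]
 [ 14.    0.  -10.5  11. ]
 [ 18.   -0.5 -11.   11.5]
 [ 22.    0.5 -10.5  11.5]
 [ 26.    0.  -10.5  11. ]
 [ 30.   -0.5 -11.   11.5]
 [ 34.    0.5 -10.   12. ]]
1 slope deg 0.7760176701801442 at0 -0.3055555555555386
2 slope deg 1.4188004434890713 at0 -11.499999999999993
3 slope deg -0.3252047505649808 at0 11.611111111111141
```

```bash
python3 -m crank '[{"tx":0,"ty":0,"tz":0.8,"twist":0.6,"grip":0},{"tx":0,"ty":0,"tz":0.8,"twist":0,"grip":0},{"tx":0,"ty":0,"tz":0.6,"twist":0,"grip":0},{"tx":0,"ty":0,"tz":0,"twist":0,"grip":0},{"tx":0,"ty":0,"tz":0,"twist":0,"grip":0}]'
python3 -m crank '[{"tx":0,"ty":0,"tz":0.3,"twist":0,"grip":0},{"tx":0,"ty":0,"tz":0.3,"twist":0,"grip":0},{"tx":0,"ty":0,"tz":0,"twist":0,"grip":0},{"tx":0,"ty":0,"tz":0,"twist":0,"grip":0}]'
python3 - <<'E'
from h import *
from bench import cams,get_obs
o=get_obs();print(o["tool_pos"],o["wrist_force"],o["width"])
p=cams.snapshot("scene"); crop(p,230,170,80,80,7,"pics/scene4.png"); pickle.dump(p,open(f"scene4.pkl","wb"))
E
```

```text
time: 9.52
tool_pos: [0.5571, 0.1371, 0.2196]
ee_rot: [3.141, 0.0, 1.912]
wrist_force: [-0.2, -0.6, -0.6]
width: 0.0138
time: 10.02
tool_pos: [0.557, 0.1371, 0.2134]
ee_rot: [-3.142, 0.0, 1.913]
wrist_force: [-0.3, 0.4, -1.4]
width: 0.0137
[0.55699056 0.13713159 0.21344666] [-0.26424911  0.43318928 -1.37678023] 0.013668883493844075
```

```bash
sleep 1
```

```text
(no output)
```

View pics/scene4.png

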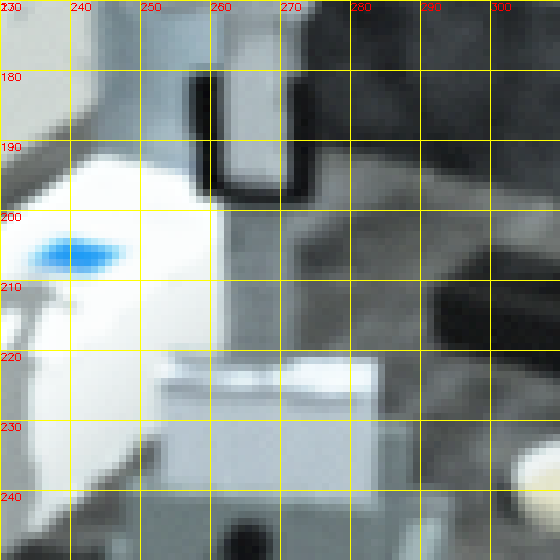

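The tip (266,222) is now at the plates' mouth, between the front and rear edges. I'll continue slowly and watch the force.

```bash
python3 -m crank '[{"tx":0,"ty":-0.05,"tz":0.2,"twist":0,"grip":0},{"tx":0,"ty":0,"tz":0.2,"twist":0,"grip":0},{"tx":0,"ty":0,"tz":0.2,"twist":0,"grip":0},{"tx":0,"ty":0,"tz":0,"twist":0,"grip":0},{"tx":0,"ty":0,"tz":0,"twist":0,"grip":0}]'
python3 -m crank '[{"tx":0,"ty":0,"tz":0.2,"twist":0,"grip":0},{"tx":0,"ty":0,"tz":0.2,"twist":0,"grip":0},{"tx":0,"ty":0,"tz":0.2,"twist":0,"grip":0},{"tx":0,"ty":0,"tz":0,"twist":0,"grip":0},{"tx":0,"ty":0,"tz":0,"twist":0,"grip":0}]'
python3 -m crank '[{"tx":0,"ty":0,"tz":0.2,"twist":0,"grip":0},{"tx":0,"ty":0,"tz":0.2,"twist":0,"grip":0},{"tx":0,"ty":0,"tz":0,"twist":0,"grip":0},{"tx":0,"ty":0,"tz":0,"twist":0,"grip":0}]'
```

```text
time: 10.7
tool_pos: [0.5565, 0.1369, 0.2074]
ee_rot: [-3.142, 0.0, 1.913]
wrist_force: [0.5, 0.0, -1.0]
width: 0.014
time: 11.32
tool_pos: [0.5565, 0.137, 0.2014]
ee_rot: [-3.141, 0.0, 1.913]
wrist_force: [0.7, 0.2, -0.8]
width: 0.0136
time: 11.82
tool_pos: [0.5565, 0.137, 0.1974]
ee_rot: [-3.141, 0.0, 1.913]
wrist_force: [0.4, -0.2, -0.9]
width: 0.0143
```

```bash
for i in 1; do python3 -m crank '[{"tx":0,"ty":0,"tz":0.2,"twist":0,"grip":0},{"tx":0,"ty":0,"tz":0.2,"twist":0,"grip":0},{"tx":0,"ty":0,"tz":0,"twist":0,"grip":0},{"tx":0,"ty":0,"tz":0,"twist":0,"grip":0}]'; done
python3 -m crank '[{"tx":0,"ty":0,"tz":0.2,"twist":0,"grip":0},{"tx":0,"ty":0,"tz":0.2,"twist":0,"grip":0},{"tx":0,"ty":0,"tz":0,"twist":0,"grip":0},{"tx":0,"ty":0,"tz":0,"twist":0,"grip":0}]'
```

```text
time: 12.32
tool_pos: [0.5565, 0.1369, 0.1934]
ee_rot: [-3.141, 0.0, 1.913]
wrist_force: [0.6, 0.2, -0.9]
width: 0.0136
time: 12.82
tool_pos: [0.5565, 0.1369, 0.1894]
ee_rot: [-3.141, 0.0, 1.913]
wrist_force: [0.7, -0.5, -0.8]
width: 0.014
```

```bash
python3 -m crank '[{"tx":0,"ty":0,"tz":0.2,"twist":0,"grip":0},{"tx":0,"ty":0,"tz":0.2,"twist":0,"grip":0},{"tx":0,"ty":0,"tz":0,"twist":0,"grip":0},{"tx":0,"ty":0,"tz":0,"twist":0,"grip":0}]'
python3 -m crank '[{"tx":0,"ty":0,"tz":0.2,"twist":0,"grip":0},{"tx":0,"ty":0,"tz":0,"twist":0,"grip":0},{"tx":0,"ty":0,"tz":0,"twist":0,"grip":0}]'
python3 -m crank '[{"tx":0,"ty":0,"tz":0.2,"twist":0,"grip":0},{"tx":0,"ty":0,"tz":0,"twist":0,"grip":0},{"tx":0,"ty":0,"tz":0,"twist":0,"grip":0}]'
```

```text
time: 13.32
tool_pos: [0.5565, 0.1369, 0.1854]
ee_rot: [-3.141, 0.0, 1.913]
wrist_force: [-0.4, -0.1, -1.8]
width: 0.0141
time: 13.7
tool_pos: [0.5565, 0.1369, 0.1834]
ee_rot: [-3.141, 0.0, 1.913]
wrist_force: [-0.2, -0.1, -0.6]
width: 0.0138
time: 14.08
tool_pos: [0.5565, 0.1369, 0.1813]
ee_rot: [-3.141, 0.0, 1.913]
wrist_force: [-0.2, 0.6, -1.8]
width: 0.0138
```

```bash
python3 -m crank '[{"tx":0,"ty":0,"tz":0.2,"twist":0,"grip":0},{"tx":0,"ty":0,"tz":0,"twist":0,"grip":0},{"tx":0,"ty":0,"tz":0,"twist":0,"grip":0}]'
python3 -m crank '[{"tx":0,"ty":0,"tz":0.2,"twist":0,"grip":0},{"tx":0,"ty":0,"tz":0,"twist":0,"grip":0},{"tx":0,"ty":0,"tz":0,"twist":0,"grip":0}]'
python3 -m crank '[{"tx":0,"ty":0,"tz":0.2,"twist":0,"grip":0},{"tx":0,"ty":0,"tz":0,"twist":0,"grip":0},{"tx":0,"ty":0,"tz":0,"twist":0,"grip":0}]'
python3 - <<'E'
from h import *
from bench import cams,get_obs
o=get_obs();print(o["tool_pos"],o["wrist_force"],o["width"])
p=cams.snapshot("scene"); crop(p,230,170,80,80,7,"pics/scene5.png"); pickle.dump(p,open(f"scene5.pkl","wb"))
E
```

```text
time: 14.45
tool_pos: [0.5564, 0.1369, 0.1793]
ee_rot: [-3.141, 0.0, 1.913]
wrist_force: [0.7, -0.5, -2.7]
width: 0.014
time: 14.82
tool_pos: [0.5565, 0.1369, 0.1775]
ee_rot: [3.142, 0.0, 1.913]
wrist_force: [0.1, 0.8, -0.7]
width: 0.0134
time: 15.2
tool_pos: [0.5566, 0.1369, 0.1755]
ee_rot: [3.142, 0.0, 1.913]
wrist_force: [-0.1, -0.4, 1.2]
width: 0.0138
[0.55655025 0.13692648 0.17550754] [-0.12629766 -0.42759918  1.20020586] 0.013759638837689256
```

```bash
sleep 1
```

```text
(no output)
```

View pics/scene5.png

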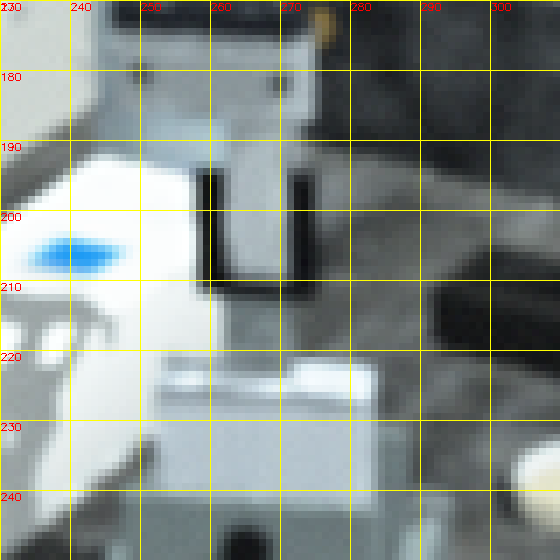

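```bash
python3 -m crank '[{"tx":0,"ty":0,"tz":0.2,"twist":0,"grip":0},{"tx":0,"ty":0,"tz":0,"twist":0,"grip":0},{"tx":0,"ty":0,"tz":0,"twist":0,"grip":0}]'
python3 -m crank '[{"tx":0,"ty":0,"tz":0.2,"twist":0,"grip":0},{"tx":0,"ty":0,"tz":0,"twist":0,"grip":0},{"tx":0,"ty":0,"tz":0,"twist":0,"grip":0}]'
python3 -m crank '[{"tx":0,"ty":0,"tz":0.2,"twist":0,"grip":0},{"tx":0,"ty":0,"tz":0,"twist":0,"grip":0},{"tx":0,"ty":0,"tz":0,"twist":0,"grip":0}]'
```

```text
time: 15.62
tool_pos: [0.5565, 0.1369, 0.1735]
ee_rot: [3.142, 0.0, 1.913]
wrist_force: [0.6, -1.0, 0.9]
width: 0.014
time: 16.0
tool_pos: [0.5566, 0.1369, 0.1715]
ee_rot: [3.141, 0.0, 1.913]
wrist_force: [1.1, 0.1, 2.2]
width: 0.014
time: 16.38
tool_pos: [0.5566, 0.1369, 0.1695]
ee_rot: [3.141, 0.0, 1.913]
wrist_force: [0.9, 0.2, 1.8]
width: 0.014
```

```bash
python3 -m crank '[{"tx":0,"ty":0,"tz":0.2,"twist":0,"grip":0},{"tx":0,"ty":0,"tz":0.1,"twist":0,"grip":0},{"tx":0,"ty":0,"tz":0,"twist":0,"grip":0},{"tx":0,"ty":0,"tz":0,"twist":0,"grip":0},{"tx":0,"ty":0,"tz":0,"twist":0,"grip":0},{"tx":0,"ty":0,"tz":0,"twist":0,"grip":0}]'
python3 -m crank '[{"tx":0,"ty":0,"tz":0,"twist":0,"grip":0}]'
python3 - <<'E'
from h import *
from bench import cams,get_obs
F=[]
for k in range(6):
    p=cams.snapshot("scene" if k<5 else "top"); o=get_obs();F.append(o["wrist_force"])
    if k==4: crop(p,230,170,80,80,7,"pics/scene6.png")
print(np.mean(F,0),np.std(F,0),o["tool_pos"],np.abs(o["qvel"]).max(),o["width"]); cv2.imwrite("pics/top6.png",p["frame"][:,:,::-1])
E
```

```text
time: 17.12
tool_pos: [0.5566, 0.1369, 0.1666]
ee_rot: [3.141, 0.0, 1.913]
wrist_force: [0.1, 0.8, 4.8]
width: 0.0138
time: 17.25
tool_pos: [0.5566, 0.1369, 0.1666]
ee_rot: [3.141, 0.0, 1.913]
wrist_force: [-0.2, -0.1, 4.9]
width: 0.0137
[ 0.3190645  -0.08039308  4.99128222] [0.52061623 0.50484374 0.31259254] [0.55654102 0.1369605  0.16651727] 0.00245279802626367 0.01376320943825176
```

```bash
sleep 1
```

```text
(no output)
```

View pics/scene6.png

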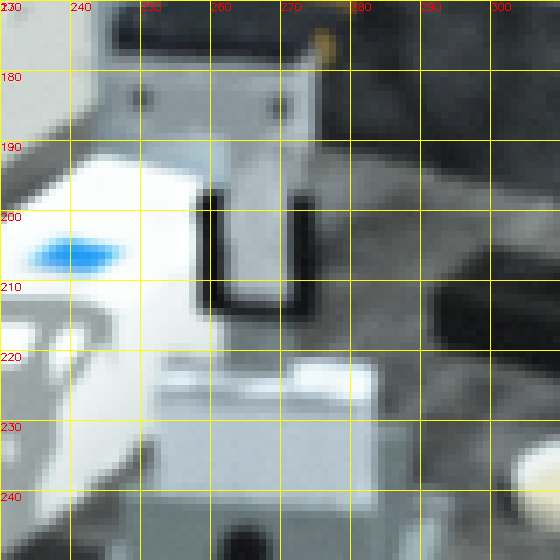

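View pics/top6.png

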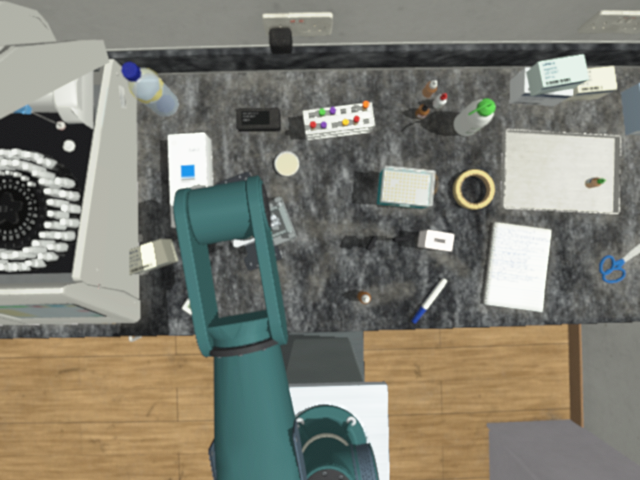

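```bash
python3 -c "
from bench import ticket,get_obs
print(get_obs()['wrist_force']); print(ticket.close_job())"
```

```text
[-0.15552956 -0.67253821  5.4538653 ]
the job is handed in; nothing more can be done
None
```

I drew the taper gauge from its holder by the handle, lined the blade up with the gap and slid it straight down between the plates. I then handed the job in at about 17.6 s, with the gauge still gripped, upright and still.

- **Snugness:** the drag started with the tip about 28–29 mm below the entry edge, which puts the gap at roughly 4.95 mm. I stopped about 11 mm deeper, where the upward force averaged 5 N, about 6 N above what it read before contact.
- **Push-back:** this works out to about 1 mm on the sprung plate, within the 3 mm limit. It comes from depth and force, as the joint itself can't be read. Even at the narrowest gap allowed, this depth would give about 2.3 mm.
- **Clearance and grip:** the handle's underside is about 23 mm above the plate tops. The grip width held at 13.8 mm, and lateral forces were within the sensor noise.
- **Other things:** in the last top view the dish, pen, tape and dropper bottle look where they were. The arm hid part of the left side, so I could see only parts of the timer and the carton, and those parts looked undisturbed.
- **Disagreements:** the stand's angle read between 18.5° and 21.7° depending on the edge used, and I used about 19.6° from the plates themselves. The scene camera was too coarse to confirm the gap's middle, so I took that from the top view.

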